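# Stack keyed spacers on a sprung arbor

## Task

Thread the three spacer rings onto the upright arbor, the thickest first, then the medium one, the thinnest last on top, each slid over the key and all the way down so that the stack sits flat on the arbor's shoulder. Nobody knows how the arbor's key is turned, so find it gently by feel: rest the ring lightly on the key, turn until its slot drops over it, and never press or knock the arbor stand with more than 20 N. Leave the other things on the bench where they are.

Things in the scene. Friction and masses are not known exactly. Their poses are not given: they have to be found in the camera images.
- arbor_stand: arbor stand, screwed to the bench: dark steel foot 70 mm across, 10 mm high, with a collar (40 mm across, up to 22 mm) and the sprung upright arbor in its middle; origin at the centre of its underside, z up. Never load it with more than 20 N. The arbor is clamped at an unmeasured angle: its key points somewhere within 1.0 rad either side of this frame's +x.
- arbor_seat (a point): centre of the arbor's shoulder, a disc 34 mm across facing up, 36 mm above the bench, on which the stack sits. Frame as the stand's: it does NOT show the key's angle. Shoulder, post and key sink together on a spring: not at all below 4 N, then 0.5 N per mm, hard stop after 10 mm (9 N); they spring back.
- key_level (a point): point on the arbor's axis level with the top of its key, 46 mm above the shoulder. The straight key, 5 mm wide, stands out of one side of the post to a radius of 14.5 mm from the axis and runs from the shoulder up to this level (its top 2.5 mm narrows to 2.8 mm wide). Above this level the post is plain and round. Frame does NOT show the key's angle.
- post_top (a point): top of the arbor's bright steel post, 58 mm above the shoulder: 20 mm diameter, the last 6 mm tapering to 11 mm. The post does not turn unless wrenched (0.2 N m). Frame does NOT show the key's angle.
- spacer_thick_c (a point): centre of the thick spacer, a plain aluminium ring lying flat: outer diameter 44 mm, 18 mm thick, round bore of 23 mm diameter with one keyway slot, 7.6 mm wide, cut through its whole thickness out to a radius of 16.5 mm. z is the ring's axis, +x points from the centre through the slot. Both faces are alike. Weight under 100 g.
- spacer_medium_c (a point): centre of the medium spacer, a plain aluminium ring lying flat: outer diameter 48 mm, 14 mm thick, round bore of 23 mm diameter with one keyway slot, 7.6 mm wide, cut through its whole thickness out to a radius of 16.5 mm. z is the ring's axis, +x points from the centre through the slot. Both faces are alike. Weight under 100 g.
- spacer_thin_c (a point): centre of the thin spacer, a plain aluminium ring lying flat: outer diameter 52 mm, 10 mm thick, round bore of 23 mm diameter with one keyway slot, 7.6 mm wide, cut through its whole thickness out to a radius of 16.5 mm. z is the ring's axis, +x points from the centre through the slot. Both faces are alike. Weight under 100 g.
- tape_roll: bystander: roll of green tape lying flat, 72 mm across, 19 mm high; origin at its underside. Leave where it is.
- solder_reel: bystander: black reel of solder wire, 56 mm across, 34 mm high; origin at its underside. Leave where it is.
- tip_tin: bystander: grey tin with brass wool, 62 mm across, 34 mm high; origin at its underside. Leave where it is.
- jar_orange: bystander: small white jar with an orange cap, 42 mm across, 52 mm high; origin at its underside. Leave where it is.
- driver_black: bystander: small black screwdriver lying on its side, 150 x 15 x 13 mm; origin at its underside, half-way along. Leave where it is.

How it is judged:
On the way, in this order (a step that is already met when the one before it is completed fails the run):
1. the thick spacer sits on the arbor's shoulder (horizontal distance between spacer_thick_c and arbor_seat below 0.004 m and z of spacer_thick_c in the frame of arbor_seat between 0.006 and 0.0112 m and angle between spacer_thick_c's own z axis and vertical below 0.1 rad), for 0.2 s.
2. the medium spacer sits on the thick one (all of step 1 and horizontal distance between spacer_medium_c and arbor_seat below 0.004 m and z of spacer_medium_c in the frame of arbor_seat between 0.022 and 0.0276 m and angle between spacer_medium_c's own z axis and vertical below 0.1 rad), for 0.2 s.
3. the thin spacer sits on the medium one (all of step 2 and horizontal distance between spacer_thin_c and arbor_seat below 0.004 m and z of spacer_thin_c in the frame of arbor_seat between 0.034 and 0.04 m and angle between spacer_thin_c's own z axis and vertical below 0.1 rad), for 0.2 s.
At the end, for the whole second after the job is handed in: All three spacers are on the arbor, keyed and flat (tilt under 0.1 rad, centres within 4 mm of the arbor's axis): the thick one down on the shoulder, the medium one on it, the thin one on top, each within about 2 to 3 mm of its fully seated height (all of step 3); the robot touches nothing.
It fails at once if the arbor stand (with arbor and stack) is loaded with more than 20 N (contact force between arbor_stand and anything else above 20 N).
It fails at once if the jar or the screwdriver is moved by more than 3 cm (distance of any of jar_orange, driver_black from where it was at the start of the episode above 0.03 m).
It also fails if it takes over 72 s, if anything falls off the work surface, if the arm or the gripper's body presses on something with over 40 N, if the wrist force passes 120 N, or if a joint passes its speed limit or range.

## Robot

A 7-joint arm with a two-finger parallel gripper is mounted at the origin on a cart in front of the work surface, level with it; the furniture and walls round the work are solid. World frame = base frame: x ahead of the robot, y to its left, z up, the work surface at z = 0. Lengths are in m, angles in rad, forces in N, time in s.
With the tool pointing down it reaches from about 0.4 to 0.85 m from the base axis. Payload 10.4 kg.
Tool frame: the origin (TCP) lies between the finger pads; the fingertips stand ahead of it and the grasp point (between the pads) lies 5 mm behind it (manip.tip_extent is the z of the fingertips in the tool frame, in m); z points along the fingers, y is the line along which they close (so a half turn about z gives the same grasp; the last joint's range is limited). The gripper opens to 85 mm and grips with 20 to 120 N. Pads are 22 mm wide; open, the fingers measure 114 mm over their backs; the gripper's body (76 mm by 85 mm) begins 54 mm behind the grasp point. The pads swing forward as they close: fully open they stand 13 mm farther back than shut.
Start: joints at [-1.343, 0.332, -0.065, 1.46, 0.022, 1.35, -0.088], TCP at [0.155, 0.605, 0.245] pointing down, gripper open.
Joint ranges: [-2.6, 2.6], [-0.5, 2.12], [-1.47, 1.34], [0.16, 2.42], [-1.27, 4.41], [0.06, 2.06], [-2.6, 2.6]. Speed limits (rad/s): [2.22, 2.22, 2.79, 2.79, 3.14, 3.14, 3.14].

## Interface

Orientations are given as a unit quaternion [x, y, z, w].
In Python, from workcell import status, viewer, manip gives the robot as it stands.
- The arm moves only by the tool play_rows, never from a script. Its argument "plan" is one flat list of numbers, 7 for each row, row after row: the turn, a rotation vector about the tool's x, y, z in degrees, then the shift along the tool's x, y, z in m, then the opening, from 0 (shut) to 1 (fully open). In form: [ax, ay, az, dx, dy, dz, grip, ax, ay, az, dx, dy, dz, grip, ...]. A call has 1 to 20 rows; each row is the pose to reach, as a shift and turn from the pose commanded when the call began, along the tool's axes at that moment; what a row does not reach only later rows make up. A row lasts 1/8 s, in which the tool goes at most 62.5 mm and 10.7 degrees, less where a joint would pass 70% of its speed; a pose out of reach is approached as far as the arm can. A call with a gripper value outside its range is refused whole. The fingers move at their own pace and stop on an object; "squeeze" is the grip in N (left out, the last holds). Time passes only in rows, so rows that repeat a pose let the fingers close. It gives the time, the measured TCP pose, the force, the opening and the grip force at its end, in the units of the state.
- status.get_obs(): the state, without advancing time (a new reading comes with each control period).
- viewer.camera(name): name is "scene" or "side" or "wrist"; returns the picture (400x640x3 uint8, red, green, blue); there is no depth.
- viewer.camera_model(name): a dict with "fx", "fy", "cx", "cy" (pixels), "D" ([k1, k2, p1, p2, k3] as OpenCV has them; the pictures are not rectified), "R" (3x3) and "t" (3): a world point X has camera coordinates R X + t. Camera axes: x right, y down, z forward; pixel columns grow to the right and rows downward; lengths in m; the calibration is good to about 2 mm. A picture is of the moment at which its call begins: read the wrist's pose just before it. camera_model takes no time and is no camera call; for the wrist camera it gives the pose at the moment of the call.
- manip.hand_in(): hands the job in; it is judged then, once.
The state is a dict: "clock": time; "joint_pos": joint angles; "joint_velocities": joint speeds; "tau": joint torques, N m; "position": TCP position; "ee_rot": TCP orientation; "ft_force": force on the tool from outside, world axes, zero at the start; "torque": the same for the moment, N m; "grip_width": opening from 0.0 (shut) to 1.0 (fully open); "grasp_force": force on a finger pad.
Only numpy, scipy, OpenCV 4.12 (cv2) and the standard library are available. Lean on these libraries where they do the work, as an engineer would, in place of code of your own. Each camera call takes 0.05 s, during which the arm holds its last target. There are 200 camera calls.

## Working session

There is one attempt and no reset: what is moved stays moved. The work goes in short steps, Python scripts to look and compute and a tool call to move; the robot and the scene stay as the last step left them, time stands still between calls to the robot, and variables do not carry over. Pictures are saved under pics/ and viewed, at most 10 in all, crops included, and the job is handed in when it is done.

Besides the shell and the picture viewer there is one more tool, called after "Call:" as a command line: name --argument value ..., lists and objects as JSON in quotes. play_rows: Moves the arm, as the interface text tells. Its arguments: {"type":"object","properties":{"plan":{"type":"array","items":{"type":"number"}},"squeeze":{"type":"number"}},"required":["plan"]}

```bash
mkdir -p pics; ls
python3 - <<'E'
from workcell import status, viewer, manip
import cv2,numpy as np
o=status.get_obs();print({k:np.round(v,3).tolist() for k,v in o.items()}, manip.tip_extent)
for n in("scene","side"):
    cv2.imwrite(f"pics/{n}0.png",viewer.camera(n)[:,:,::-1]); m=viewer.camera_model(n); print(n,{k:np.round(v,3).tolist() for k,v in m.items()})
E
```

```text
pics
{'clock': 0.0, 'joint_pos': [-1.343, 0.333, -0.065, 1.461, 0.022, 1.35, -0.088], 'joint_velocities': [-0.0, -0.001, 0.002, 0.001, -0.0, -0.002, 0.001], 'tau': [-0.002, -62.544, 0.048, -39.161, 0.016, 0.01, 0.0], 'position': [0.155, 0.605, 0.245], 'ee_rot': [0.125, 0.992, -0.001, -0.0], 'ft_force': [0.017, -0.069, 0.371], 'torque': [-0.043, -0.012, -0.036], 'grasp_force': 0.0, 'grip_width': 0.998} 0.014
scene {'fx': 369.882, 'fy': 369.882, 'cx': 320.119, 'cy': 205.742, 'D': [-0.033, 0.0, 0.0, 0.0, 0.0], 'R': [[-1.0, -0.008, 0.019], [-0.018, 0.751, -0.661], [-0.009, -0.661, -0.751]], 't': [0.505, 0.076, 1.116]}
side {'fx': 477.53, 'fy': 477.53, 'cx': 319.413, 'cy': 198.428, 'D': [0.046, 0.0, 0.0, 0.0, 0.0], 'R': [[0.475, -0.88, 0.007], [-0.734, -0.4, -0.549], [0.486, 0.256, -0.836]], 't': [-0.258, 0.398, 1.239]}
```

View pics/scene0.png

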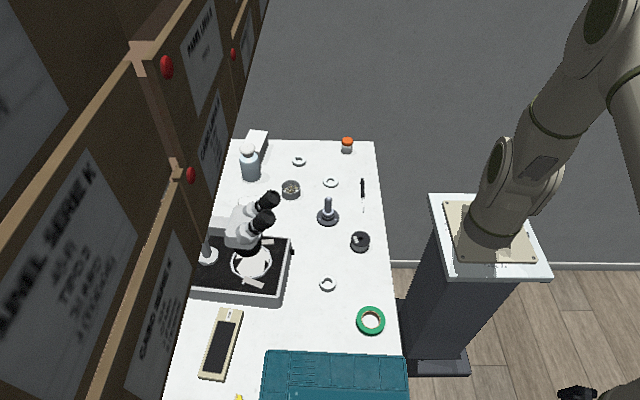

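View pics/side0.png

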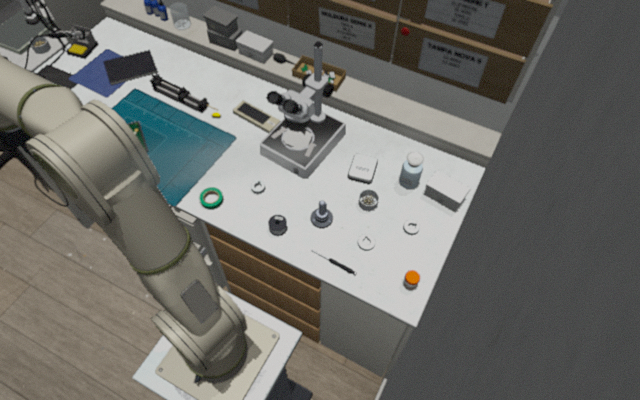

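The scene view shows rings at (299,160), (330,182) and (327,284), with the arbor foot at about (327,218). The side view shows rings at (411,227), (366,243) and (258,187), with the arbor at (321,215).

```bash
cat > h.py <<'E'
from workcell import status, viewer, manip
import cv2,numpy as np
from scipy.spatial.transform import Rotation as Ro
def ray(m,uv):
    K=np.array([[m['fx'],0,m['cx']],[0,m['fy'],m['cy']],[0,0,1]])
    p=cv2.undistortPoints(np.array(uv,float).reshape(-1,1,2),K,np.array(m['D'],float)).reshape(-1,2)
    R=np.array(m['R']);t=np.array(m['t'])
    return -R.T@t, np.c_[p,np.ones(len(p))]@R
def plane(m,uv,z):
    c,d=ray(m,uv); return c+d*((z-c[2])/d[:,2])[:,None]
def proj(m,X):
    K=np.array([[m['fx'],0,m['cx']],[0,m['fy'],m['cy']],[0,0,1]])
    return cv2.projectPoints(np.array(X,float).reshape(-1,1,3),cv2.Rodrigues(np.array(m['R']))[0],np.array(m['t'],float),K,np.array(m['D'],float))[0].reshape(-1,2)
E
python3 - <<'E'
from h import *
for n,pts in(("scene",[(299,160),(330,182),(327,284),(327,198),(327,218)]),("side",[(411,227),(366,243),(258,187),(321,203),(321,218)])):
    m=viewer.camera_model(n)
    for p,z in zip(pts,[.012,.012,.012,.094,.01]): print(n,p,plane(m,p,z)[0].round(3))
a=cv2.imread("pics/scene0.png")[130:310,270:400];b=cv2.imread("pics/side0.png")[160:300,230:440]
cv2.imwrite("pics/z.png",np.vstack([cv2.resize(a,(433,300*2*300//300))[:600] if 0 else cv2.resize(a,None,fx=3,fy=3)]))
cv2.imwrite("pics/zz.png",cv2.resize(b,None,fx=3.8,fy=3.8))
E
```

```text
scene (299, 160) [ 0.581 -0.29   0.012]
scene (330, 182) [ 0.474 -0.184  0.012]
scene (327, 284) [0.485 0.196 0.012]
scene (327, 198) [ 0.487 -0.036  0.094]
scene (327, 218) [ 0.484 -0.031  0.01 ]
side (411, 227) [ 0.577 -0.293  0.012]
side (366, 243) [ 0.463 -0.198  0.012]
side (258, 187) [0.481 0.187 0.012]
side (321, 203) [ 0.476 -0.04   0.094]
side (321, 218) [ 0.476 -0.041  0.01 ]
```

View pics/zz.png

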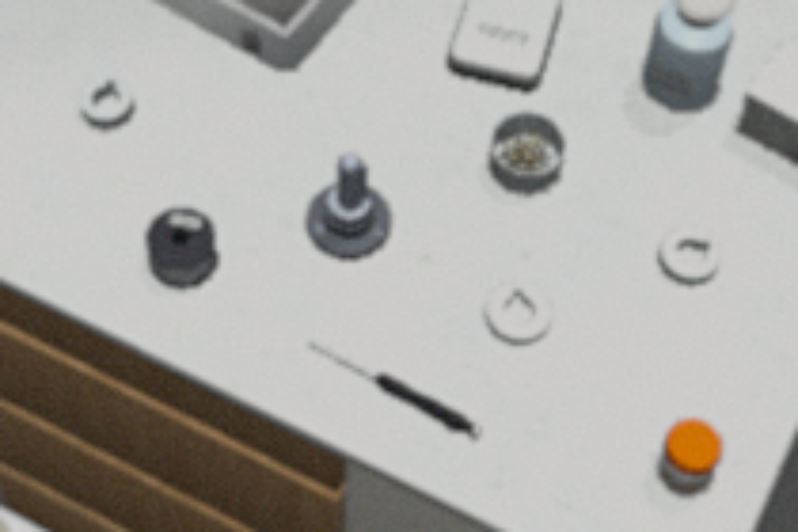

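The crop shows the left ring with the tallest wall (thick), the right ring medium, and the lower-middle ring, which is flat and wide, is thin. Next I go above the thick ring for a wrist look.

```bash
cat >> h.py <<'E'
def delta(P,yaw=None):
    "shift (tool axes) and turn from now to world P; yaw = world angle of tool x, tool pointing down"
    o=status.get_obs(); R=Ro.from_quat(o['ee_rot']); d=R.inv().apply(np.array(P)-o['position'])
    rv=np.zeros(3)
    if yaw is not None:
        T=Ro.from_matrix(np.array([[np.cos(yaw),np.sin(yaw),0],[np.sin(yaw),-np.cos(yaw),0],[0,0,-1]]).T)
        rv=(R.inv()*T).as_rotvec(degrees=True)
    return rv.round(2),d.round(4)
def yaw():
    x=Ro.from_quat(status.get_obs()['ee_rot']).as_matrix()[:,0]; return np.arctan2(x[1],x[0])
E
python3 - <<'E'
from h import *
o=status.get_obs();m=viewer.camera_model("wrist");R=np.array(m['R']);c=-R.T@np.array(m['t'])
T=Ro.from_quat(o['ee_rot'])
print("yaw",yaw(),"cam in tool",T.inv().apply(c-o['position']),"\n",R@T.as_matrix(),m['fx'])
print(delta([.483,.192,.2]), delta([.483,.192,.2],np.pi))
E
```

```text
yaw 2.890766837448002 cam in tool [ 0.06673942  0.00013507 -0.1290344 ] 
 [[ 4.80355132e-04  9.99999806e-01  3.97162602e-04]
 [-9.65480742e-01  5.67224203e-04 -2.60473829e-01]
 [-2.60474003e-01 -2.58332903e-04  9.65480827e-01]] 300.26941193974625
(array([0., 0., 0.]), array([-0.4202, -0.3188,  0.045 ])) (array([-7.000e-02, -1.000e-02, -1.437e+01]), array([-0.4202, -0.3188,  0.045 ]))
```

Call:
play_rows --plan '[0,0,0,-0.05,-0.04,0.005,1,0,0,0,-0.42,-0.319,0.045,1,0,0,0,-0.42,-0.319,0.045,1,0,0,0,-0.42,-0.319,0.045,1,0,0,0,-0.42,-0.319,0.045,1,0,0,0,-0.42,-0.319,0.045,1,0,0,0,-0.42,-0.319,0.045,1,0,0,0,-0.42,-0.319,0.045,1,0,0,0,-0.42,-0.319,0.045,1,0,0,0,-0.42,-0.319,0.045,1,0,0,0,-0.42,-0.319,0.045,1,0,0,0,-0.42,-0.319,0.045,1]'

```text
clock: 1.6
position: [0.4821, 0.1935, 0.2003]
ee_rot: [0.124, 0.992, 0.0, -0.0]
ft_force: [-0.3, 0.2, 0.2]
grip_width: 1.006
grasp_force: 0.0
```

Run:
```python
from h import *
import pickle
o=status.get_obs();m=viewer.camera_model("wrist");I=viewer.camera("wrist")
pickle.dump((o,m,I),open("w1.pkl","wb"))
print(o['clock'],o['position'],yaw(),proj(m,[.483,.192,.018]));cv2.imwrite("pics/w1.png",I[:,:,::-1])
```

```text
1.6 [0.48208086 0.1935214  0.20028961] 2.8928628836701678 [[318.8898403  187.25190124]]
```

View pics/w1.png

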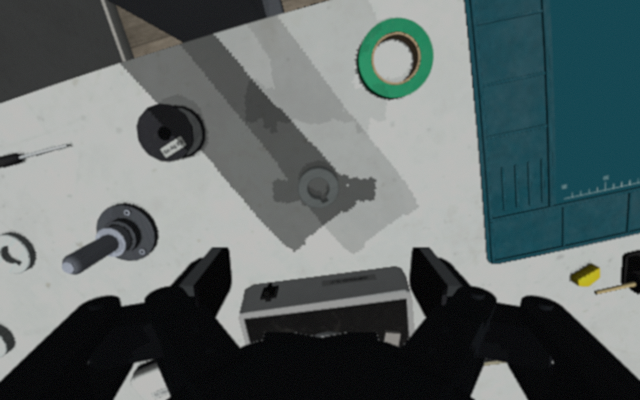

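The ring lies in the gripper's shadow at about (319,188), where predicted. The arbor foot is at (128,232) and the post top at (70,265). I'll enlarge both.

Run:
```python
from h import *
import pickle
o,m,I=pickle.load(open("w1.pkl","rb"))
a=I[155:220,285:350].astype(float);a=np.clip((a-40)*2,0,255).astype(np.uint8)
b=I[195:280,50:165]
A=cv2.resize(a,(400,400),interpolation=cv2.INTER_CUBIC);B=cv2.resize(b,(400,296),interpolation=cv2.INTER_CUBIC);B=np.vstack([B,np.zeros((104,400,3),np.uint8)])
cv2.imwrite("pics/c1.png",np.hstack([A,B])[:,:,::-1])
```

```text
(no output)
```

View pics/c1.png

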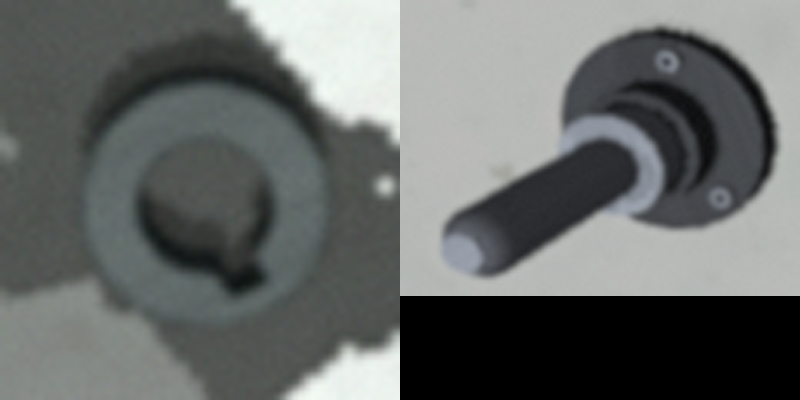

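The left crop shows the ring's top centre at about (207,200) and the slot end at about (243,285), pointing down and slightly right. In the right crop the post hides the key. The screws sit at (667,62) and (720,198).

Run:
```python
from h import *
import pickle
o,m,I=pickle.load(open("w1.pkl","rb"))
g=lambda p:(285+p[0]/6.154,155+p[1]/6.154)
# ring top face: edges left 88, right 325, top 85, bottom 320
C=plane(m,[g((207,202)),g((243,285)),g((88,202)),g((325,202)),g((207,83)),g((207,322))],.018)
print(C.round(4),"diam",np.linalg.norm(C[2]-C[3]),np.linalg.norm(C[4]-C[5]))
v=C[1]-C[0];print("slot r",np.hypot(*v[:2]),"ang",np.degrees(np.arctan2(v[1],v[0])),"tool yaw",np.degrees(yaw()))
h=lambda p:(50+(p[0]-400)*.2875,195+p[1]*.2875)
print("top",plane(m,[h((462,252))],.094),"foot edges",plane(m,[h((563,110)),h((778,150)),h((670,30)),h((680,228))],.01),"screws",plane(m,[h((667,62)),h((720,198))],.01))
print("shoulder",plane(m,[h((560,140)),h((664,175)),h((600,115)),h((630,215))],.036))
print(delta([C[0][0],C[0][1],.016]))
```

```text
[[0.4835 0.1916 0.018 ]
 [0.4994 0.194  0.018 ]
 [0.4785 0.1717 0.018 ]
 [0.4885 0.2113 0.018 ]
 [0.4635 0.1967 0.018 ]
 [0.5044 0.1863 0.018 ]] diam 0.04085497959045102 0.042167094527662735
slot r 0.016078065599088014 ang 8.695032264530546 tool yaw 165.74883394434545
top [[ 0.48247892 -0.03922586  0.094     ]] foot edges [[ 0.4663427  -0.06849827  0.01      ]
 [ 0.49722154 -0.00244637  0.01      ]
 [ 0.44985758 -0.02127203  0.01      ]
 [ 0.51561649 -0.04696394  0.01      ]] screws [[ 0.45963592 -0.02670234  0.01      ]
 [ 0.50860989 -0.0287299   0.01      ]]
shoulder [[ 0.47113046 -0.05111325  0.036     ]
 [ 0.48978893 -0.0235472   0.036     ]
 [ 0.46669647 -0.03503071  0.036     ]
 [ 0.49968578 -0.04000081  0.036     ]]
(array([0., 0., 0.]), array([-0.0018, -0.0014,  0.1843]))
```

Call:
play_rows --plan '[0,0,0,-0.001,-0.001,0.05,0.75,0,0,0,-0.002,-0.0015,0.1,0.75,0,0,0,-0.002,-0.0015,0.14,0.75,0,0,0,-0.002,-0.0015,0.165,0.75,0,0,0,-0.002,-0.0015,0.178,0.75,0,0,0,-0.002,-0.0015,0.184,0.75,0,0,0,-0.002,-0.0015,0.184,0.4,0,0,0,-0.002,-0.0015,0.184,0.4,0,0,0,-0.002,-0.0015,0.184,0.4,0,0,0,-0.002,-0.0015,0.184,0.4,0,0,0,-0.002,-0.0015,0.184,0.4]' --squeeze 30

```text
clock: 3.02
position: [0.485, 0.1906, 0.0172]
ee_rot: [0.125, 0.992, 0.001, 0.001]
ft_force: [-0.6, -0.7, 7.8]
grip_width: 0.496
grasp_force: 31.1
```

Run:
```python
from h import *
print(delta([.547,-.053,.145],np.radians(166)),status.get_obs()['joint_pos'])
```

```text
(array([ 0.07,  0.05, -0.37]), array([-0.1207, -0.2205, -0.128 ])) [-0.71291635  0.36813506  0.28790291  1.96823577 -0.14036537  0.822532
  0.97234791]
```

Call:
play_rows --plan '[0,0,0,0,0,-0.03,0.4,0,0,0,0,0,-0.08,0.4,0,0,0,-0.03,-0.05,-0.128,0.4,0,0,0,-0.06,-0.11,-0.128,0.4,0,0,0,-0.09,-0.16,-0.128,0.4,0,0,0,-0.11,-0.2,-0.128,0.4,0,0,0,-0.12,-0.22,-0.128,0.4,0,0,0,-0.12,-0.22,-0.128,0.4,0,0,0,-0.12,-0.22,-0.128,0.4]'

```text
clock: 4.15
position: [0.5458, -0.0514, 0.1441]
ee_rot: [0.125, 0.992, 0.0, -0.0]
ft_force: [-0.2, 0.3, -0.6]
grip_width: 0.496
grasp_force: 31.0
```

Run:
```python
from h import *
import pickle
o=status.get_obs();m=viewer.camera_model("wrist");I=viewer.camera("wrist")
pickle.dump((o,m,I),open("w2.pkl","wb"))
print(o['clock'],o['position'],o['ft_force'],np.degrees(yaw()))
p=proj(m,[[.4823,-.037,.036],o['position']]);print(p)
u,v=p[0].astype(int)
A=cv2.resize(I[max(v-40,0):v+40,u-40:u+40],(480,480),interpolation=cv2.INTER_CUBIC)
u2,v2=p[1].astype(int);print(max(v-40,0),u-40,v2-60,u2-45)
B=cv2.resize(I[v2-60:v2+60,u2-45:u2+35],(320,480),interpolation=cv2.INTER_CUBIC)
cv2.imwrite("pics/c2.png",np.clip(np.hstack([A,B])[:,:,::-1]*1.5,0,255))
```

```text
4.15 [ 0.54583792 -0.05140425  0.14413236] [-0.23266555  0.33511568 -0.6490181 ] 165.73636155804235
[[317.72880455 123.25186323]
 [319.88407867 266.8546211 ]]
83 277 206 274[ WARN:0@0.731] global loadsave.cpp:1063 imwrite_ Unsupported depth image for selected encoder is fallbacked to CV_8U.
```

View pics/c2.png

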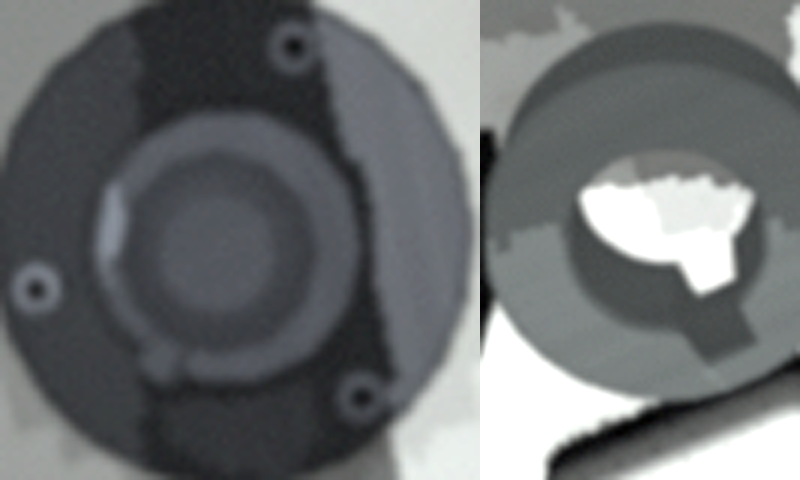

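The left crop shows the key clearly. It is a small tab at (163,362), with the post top circle at (218,252) and the shoulder disc around (227,245). The right crop shows the held ring with its bore from (568..768, 150..330) and its slot end at about (734,354).

Run:
```python
from h import *
import pickle
o,m,I=pickle.load(open("w2.pkl","rb"))
f=lambda x,y:(277+x/6,83+y/6); g=lambda x,y:(274+(x-480)/4,206+y/4)
top=plane(m,[f(218,251),f(163,251),f(273,251)],.094)
sh=plane(m,[f(95,245),f(360,245),f(227,108),f(227,383)],.036)
key=plane(m,[f(163,362),f(145,378),f(185,378)],.082)
ft=plane(m,[f(4,240),f(472,240)],.01)
print("top",top[0],"d",np.linalg.norm(top[1]-top[2]));print("shoulder c",(sh[0]+sh[1])/2,(sh[2]+sh[3])/2,"d",np.linalg.norm(sh[0]-sh[1]),np.linalg.norm(sh[2]-sh[3]),"foot c",ft.mean(0),"d",np.linalg.norm(ft[0]-ft[1]))
sc=plane(m,[f(293,46),f(37,289),f(362,398)],.010);ax=(top[0]+(sh.mean(0)))/2;print("axis",ax,"screws c",sc.mean(0))
for s in sc: print("screw ang",np.degrees(np.arctan2(*(s-ax)[1::-1])),np.hypot(*(s-ax)[:2]))
for k in key: print("key ang",np.degrees(np.arctan2(*(k-ax)[1::-1])),np.hypot(*(k-ax)[:2]))
z=o['position'][2]+.001
R=Ro.from_quat(o['ee_rot'])
P=R.inv().apply(plane(m,[g(568,240),g(768,240),g(668,150),g(660,330),g(668,62),g(640,400),g(710,365),g(757,343)],z)-o['position'])
print((P*1000).round(1));c=np.r_[P[2:4,0].mean(),P[0:2,1].mean()];s=P[6:8,:2].mean(0)-c
print("bore c",c,"d",P[1]-P[0],P[3]-P[2],"slot ang in tool",np.degrees(np.arctan2(s[1],s[0])),np.linalg.norm(s))
```

```text
top [ 0.48227823 -0.03916556  0.094     ] d 0.010627425317465168
shoulder c [ 0.48217447 -0.03919599  0.036     ] [ 0.48251137 -0.03934783  0.036     ] d 0.03386803538154475 0.03422019806199199 foot c [ 0.48194465 -0.03805225  0.01      ] d 0.06635429443461387
axis [ 0.48231057 -0.03921874  0.065     ] screws c [ 0.48264711 -0.03930624  0.01      ]
screw ang 147.6440191680892 0.0281139994424688
screw ang -91.72146702345687 0.02833026231177554
screw ang 26.9292441091752 0.028724367626649618
key ang -42.19824028216684 0.012888835998954533
key ang -45.623845239993045 0.015271061688613913
key ang -30.316491212166536 0.013574042788357336
[[  0.9 -11.2  -1. ]
 [  1.   12.3  -1. ]
 [ 12.4   0.5  -1. ]
 [-11.   -0.4  -1. ]
 [ 23.    0.5  -1. ]
 [-20.7  -2.9  -1. ]
 [-15.8   5.6  -1. ]
 [-12.8  11.3  -1. ]]
bore c [0.00068562 0.00052567] d [7.35297754e-06 2.34878017e-02 1.27946834e-05] [-2.33319688e-02 -9.32698841e-04 -1.23334431e-05] slot ang in tool 152.05891893577225 0.016933369105419035
```

```bash
cat >> h.py <<'E'
AX=np.array([.4823,-.0392])
def over(z,psi_deg,c=(.0007,.0005)):
    "delta putting the held bore centre c (tool xy) over the arbor at TCP height z, tool yaw psi"
    p=np.radians(psi_deg);xa=np.array([np.cos(p),np.sin(p)]);ya=np.array([np.sin(p),-np.cos(p)])
    t=AX-c[0]*xa-c[1]*ya
    o=status.get_obs();print("tgt",t.round(4),"pos",o['position'].round(4),"yaw",np.degrees(yaw()).round(1),"F",o['ft_force'].round(1),"j7",o['joint_pos'][6].round(2))
    return delta([*t,z],p)
E
python3 - <<'E'
from h import *
print(over(.135,113))
E
```

```text
tgt [ 0.4821 -0.04  ] pos [ 0.5459 -0.0511  0.1442] yaw 165.7 F [-0.5 -0.2 -2.2] j7 1.44
(array([ 2.000e-02, -4.000e-02,  5.274e+01]), array([ 0.0645, -0.005 ,  0.0092]))
```

Call:
play_rows --plan '[0,0,10,0.015,-0.001,0,0.4,0,0,20,0.03,-0.002,0,0.4,0,0,30,0.045,-0.003,0,0.4,0,0,40,0.06,-0.004,0.003,0.4,0,0,50,0.0645,-0.005,0.006,0.4,0,0,52.7,0.0645,-0.005,0.009,0.4,0,0,52.7,0.0645,-0.005,0.009,0.4,0,0,52.7,0.0645,-0.005,0.009,0.4]'

```text
clock: 5.2
position: [0.4824, -0.0408, 0.1354]
ee_rot: [0.551, 0.834, 0.0, 0.0]
ft_force: [-0.7, -0.8, -1.4]
grip_width: 0.498
grasp_force: 31.0
```

Run:
```python
from h import *
print(over(.103,113))
```

```text
tgt [ 0.4821 -0.04  ] pos [ 0.4824 -0.0408  0.1354] yaw 113.1 F [-0.7 -0.8 -1.4] j7 0.46
(array([ 0.02, -0.01,  0.07]), array([0.0008, 0.0001, 0.0324]))
```

Descend to just above the key, then ease down to 3 mm past its top.

Call:
play_rows --plan '[0,0,0,0.0008,0,0.01,0.4,0,0,0,0.0008,0,0.02,0.4,0,0,0,0.0008,0,0.028,0.4,0,0,0,0.0008,0,0.033,0.4,0,0,0,0.0008,0,0.036,0.4,0,0,0,0.0008,0,0.038,0.4,0,0,0,0.0008,0,0.039,0.4,0,0,0,0.0008,0,0.039,0.4]'

```text
clock: 6.2
position: [0.482, -0.0407, 0.0964]
ee_rot: [0.552, 0.834, 0.0, 0.0]
ft_force: [-0.3, 0.2, -0.6]
grip_width: 0.492
grasp_force: 31.0
```

Run:
```python
from h import *
print(over(.09,113))
```

```text
tgt [ 0.4821 -0.04  ] pos [ 0.482  -0.0407  0.0964] yaw 112.9 F [-0.3  0.2 -0.6] j7 0.5
(array([ 0.01, -0.  , -0.07]), array([0.0006, 0.0004, 0.0064]))
```

Call:
play_rows --plan '[0,0,0,0.0003,0.0002,0.002,0.4,0,0,0,0.0005,0.0003,0.004,0.4,0,0,0,0.0005,0.0003,0.006,0.4,0,0,0,0.0005,0.0003,0.008,0.4,0,0,0,0.0005,0.0003,0.008,0.4]'

```text
clock: 6.82
position: [0.4819, -0.0402, 0.0881]
ee_rot: [0.552, 0.834, -0.0, -0.0]
ft_force: [-0.2, 0.4, -0.7]
grip_width: 0.496
grasp_force: 31.0
```

Call:
play_rows --plan '[0,0,0,0,0,0.005,0.4,0,0,0,0,0,0.01,0.4,0,0,0,0,0,0.015,0.4,0,0,0,0,0,0.02,0.4,0,0,0,0,0,0.025,0.4,0,0,0,0,0,0.029,0.4,0,0,0,0,0,0.033,0.4,0,0,0,0,0,0.035,0.4,0,0,0,0,0,0.0355,0.4,0,0,0,0,0,0.0355,0.4]'

```text
clock: 8.07
position: [0.4821, -0.0402, 0.0529]
ee_rot: [0.552, 0.834, 0.0, -0.0]
ft_force: [-1.3, 0.2, 2.1]
grip_width: 0.502
grasp_force: 31.2
```

Call:
play_rows --plan '[0,0,0,0,0,0,0.7,0,0,0,0,0,0,0.75,0,0,0,0,0,-0.01,0.75,0,0,0,0,0,-0.05,0.75,0,0,0,0,0,-0.1,0.75,0,0,0,0,0,-0.147,0.8,0,0,0,0,0,-0.147,1]'

```text
clock: 8.95
position: [0.484, -0.0403, 0.2038]
ee_rot: [0.553, 0.833, 0.003, 0.002]
ft_force: [0.1, -0.1, -0.2]
grip_width: 0.984
grasp_force: 0.0
```

Run:
```python
from h import *
o=status.get_obs();m=viewer.camera_model("wrist");I=viewer.camera("wrist")
print(o['position'],o['ft_force'],proj(m,[.4823,-.0392,.054]),proj(m,[[.579,-.2915,.014],[.47,-.19,.01]]))
cv2.imwrite("pics/w3.png",I[:,:,::-1]);print(delta([.579,-.2915,.2]))
```

```text
[ 0.48402734 -0.04032507  0.2038057 ] [ 0.08044426 -0.05461256 -0.24831459] [[318.56820693 190.93840064]] [[311.91370157 381.14092826]
 [261.05148584 290.30511122]]
(array([0., 0., 0.]), array([-0.2689, -0.0095,  0.0017]))
```

View pics/w3.png

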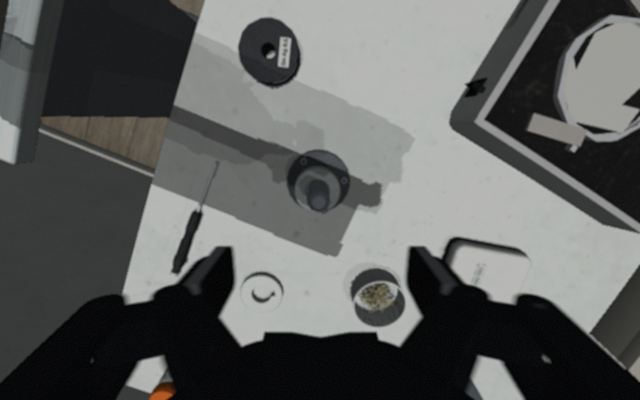

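The thick ring is down on the arbor at about (318,182), and the thin ring is visible at (262,292). On to the medium one.

Call:
play_rows --plan '[0,0,0,-0.04,-0.001,0.002,1,0,0,0,-0.09,-0.003,0.002,1,0,0,0,-0.14,-0.005,0.002,1,0,0,0,-0.19,-0.007,0.002,1,0,0,0,-0.24,-0.008,0.002,1,0,0,0,-0.262,-0.0095,0.002,1,0,0,0,-0.269,-0.0095,0.002,1,0,0,0,-0.269,-0.0095,0.002,1,0,0,0,-0.269,-0.0095,0.002,1]'

```text
clock: 10.12
position: [0.5782, -0.2902, 0.1976]
ee_rot: [0.552, 0.834, 0.0, -0.0]
ft_force: [0.2, -0.4, 0.2]
grip_width: 0.998
grasp_force: 0.0
```

Run:
```python
from h import *
import pickle
o=status.get_obs();m=viewer.camera_model("wrist");I=viewer.camera("wrist")
pickle.dump((o,m,I),open("w4.pkl","wb"))
p=proj(m,[.579,-.2915,.014])[0];print(o['position'],p,np.degrees(yaw()),o['joint_pos'].round(2))
u,v=p.astype(int);print(u-40,v-40)
a=np.clip((I[v-40:v+40,u-40:u+40].astype(float)-40)*1.8,0,255).astype(np.uint8)
cv2.imwrite("pics/c4.png",cv2.resize(a,(480,480),interpolation=cv2.INTER_CUBIC)[:,:,::-1])
```

```text
[ 0.57821327 -0.29016645  0.19763747] [320.99359228 187.00731988] 113.01353031597428 [-0.13  0.48  0.72  1.49 -0.32  1.29  1.03]
280 147
```

View pics/c4.png

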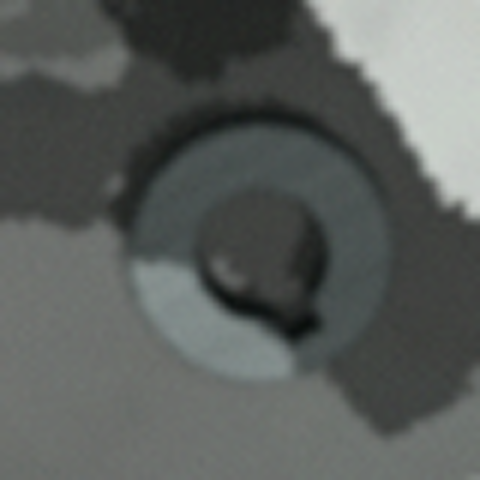

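The medium ring's outer edge runs x 130..388 and y 122..382, so its centre is about (260,252). The slot end is at about (306,328).

Run:
```python
from h import *
import pickle
o,m,I=pickle.load(open("w4.pkl","rb"))
g=lambda x,y:(280+x/6,147+y/6)
C=plane(m,[g(260,252),g(306,328),g(130,252),g(388,252),g(260,122),g(260,382)],.014)
v=C[1]-C[0];a=np.degrees(np.arctan2(v[1],v[0]))
print(C[0],"d",np.linalg.norm(C[2]-C[3]),np.linalg.norm(C[4]-C[5]),"slot",a,np.hypot(*v[:2]),"in tool",np.degrees(yaw())-a)
print(delta([C[0][0],C[0][1],.018]))
```

```text
[ 0.58214773 -0.29252201  0.014     ] d 0.04586849073414075 0.04735434724589352 slot -36.2593757441038 0.01626889225721249 in tool 149.27290606007807
(array([0., 0., 0.]), array([-0.0037,  0.0026,  0.1798]))
```

Call:
play_rows --plan '[0,0,0,-0.002,0.001,0.05,0.8,0,0,0,-0.0037,0.0026,0.1,0.8,0,0,0,-0.0037,0.0026,0.14,0.8,0,0,0,-0.0037,0.0026,0.163,0.8,0,0,0,-0.0037,0.0026,0.174,0.8,0,0,0,-0.0037,0.0026,0.18,0.8,0,0,0,-0.0037,0.0026,0.18,0.45,0,0,0,-0.0037,0.0026,0.18,0.45,0,0,0,-0.0037,0.0026,0.18,0.45,0,0,0,-0.0037,0.0026,0.18,0.45,0,0,0,-0.0037,0.0026,0.18,0.45]'

```text
clock: 11.55
position: [0.5826, -0.2944, 0.019]
ee_rot: [0.552, 0.834, 0.0, 0.001]
ft_force: [-0.9, 0.6, 6.8]
grip_width: 0.544
grasp_force: 31.4
```

Run:
```python
from h import *
print(over(.16,109))
```

```text
tgt [ 0.4821 -0.04  ] pos [ 0.5826 -0.2944  0.019 ] yaw 112.9 F [-0.9  0.6  6.8] j7 1.11
(array([0.09, 0.06, 3.93]), array([ 0.2733,  0.0067, -0.1413]))
```

Call:
play_rows --plan '[0,0,0,0,0,-0.03,0.45,0,0,0,0,0,-0.08,0.45,0,0,0,0.04,0.001,-0.13,0.45,0,0,0,0.09,0.003,-0.141,0.45,0,0,0,0.14,0.004,-0.141,0.45,0,0,0,0.17,0.005,-0.141,0.45,0,0,0,0.17,0.005,-0.141,0.45]'

```text
clock: 12.42
position: [0.5202, -0.1329, 0.1591]
ee_rot: [0.551, 0.835, 0.001, -0.0]
ft_force: [0.5, -1.1, -0.9]
grip_width: 0.547
grasp_force: 31.1
```

Run:
```python
from h import *
import pickle
o=status.get_obs();m=viewer.camera_model("wrist");I=viewer.camera("wrist")
pickle.dump((o,m,I),open("w5.pkl","wb"))
p=proj(m,o['position'])[0];print(o['position'],p,o['ft_force'])
u,v=p.astype(int);print(u-50,v-60)
cv2.imwrite("pics/c5.png",cv2.resize(np.clip(I[v-60:v+50,u-50:u+50]*1.5,0,255).astype(np.uint8),(500,550),interpolation=cv2.INTER_CUBIC)[:,:,::-1])
```

```text
[ 0.52015611 -0.13289933  0.15905384] [321.35876465 266.34854842] [ 0.46888723 -1.12687835 -0.8866438 ]
271 206
```

View pics/c5.png

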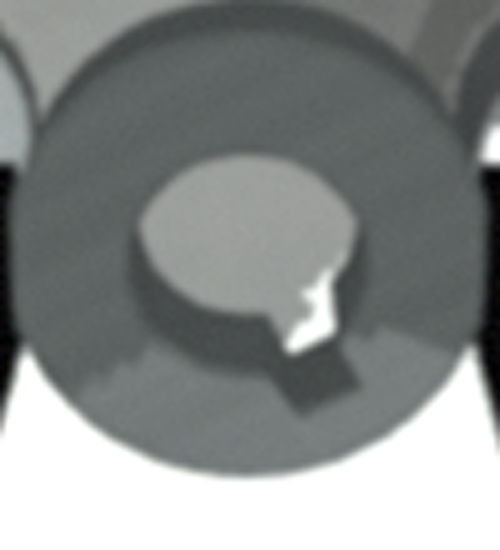

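The held medium ring fills the crop. Its outer edge runs x 12..487 and y 30..475, and its slot end corners are at (303,417) and (360,383).

Run:
```python
from h import *
import pickle
o,m,I=pickle.load(open("w5.pkl","rb"))
g=lambda x,y:(271+x/5,206+y/5)
R=Ro.from_quat(o['ee_rot'])
P=R.inv().apply(plane(m,[g(132,245),g(365,245),g(248,152),g(245,372),g(248,30),g(248,475),g(303,417),g(360,383),g(12,240),g(487,240)],o['position'][2]-.0045)-o['position'])*1000
print(P.round(1)); c=np.r_[(P[2,0]+P[3,0]+P[4,0]+P[5,0])/4,(P[0,1]+P[1,1]+P[8,1]+P[9,1])/4];s=P[6:8,:2].mean(0)-c
print(c,"slot in tool",np.degrees(np.arctan2(s[1],s[0])),np.linalg.norm(s))
a=np.degrees(np.arctan2(s[1],s[0]))
print(over(.135,-39+a,c/1000))
```

```text
[[  3.7 -11.6   4.5]
 [  3.7  11.    4.5]
 [ 13.4  -0.4   4.5]
 [-10.   -0.6   4.5]
 [ 25.5  -0.4   4.5]
 [-21.8  -0.3   4.5]
 [-15.1   5.2   4.5]
 [-11.3  10.8   4.5]
 [  4.2 -23.2   4.5]
 [  4.2  22.8   4.5]]
[ 1.77671147 -0.26175813] slot in tool 151.0959079476389 17.087215730132982
tgt [ 0.4832 -0.0407] pos [ 0.5205 -0.1347  0.1592] yaw 113.0 F [-0.1  0.1 -0.2] j7 0.73
(array([ 0.07, -0.02,  0.94]), array([0.101 , 0.0025, 0.0242]))
```

Call:
play_rows --plan '[0,0,0,0.04,0.001,0,0.45,0,0,1,0.08,0.0025,0,0.45,0,0,1,0.1,0.0025,0.005,0.45,0,0,1,0.101,0.0025,0.015,0.45,0,0,1,0.101,0.0025,0.024,0.45,0,0,1,0.101,0.0025,0.024,0.45,0,0,1,0.101,0.0025,0.024,0.45]'

```text
clock: 13.35
position: [0.4835, -0.0424, 0.1348]
ee_rot: [0.56, 0.828, -0.0, 0.0]
ft_force: [0.1, 0.6, -0.0]
grip_width: 0.542
grasp_force: 31.1
```

Run:
```python
from h import *
print(over(.098,112,(.0018,-.0003)))
```

```text
tgt [ 0.4833 -0.0408] pos [ 0.4835 -0.0424  0.1348] yaw 111.9 F [ 0.1  0.6 -0. ] j7 0.46
(array([-0.01,  0.03, -0.15]), array([0.0016, 0.0004, 0.0368]))
```

Call:
play_rows --plan '[0,0,0,0.0016,0.0004,0.008,0.45,0,0,0,0.0016,0.0004,0.018,0.45,0,0,0,0.0016,0.0004,0.027,0.45,0,0,0,0.0016,0.0004,0.032,0.45,0,0,0,0.0016,0.0004,0.035,0.45,0,0,0,0.0016,0.0004,0.037,0.45,0,0,0,0.0016,0.0004,0.037,0.45]'

```text
clock: 14.22
position: [0.483, -0.0399, 0.0978]
ee_rot: [0.56, 0.829, 0.0, -0.0]
ft_force: [-0.8, -1.3, -1.0]
grip_width: 0.54
grasp_force: 31.1
```

Run:
```python
from h import *
print(over(.090,112,(.0018,-.0003)))
```

```text
tgt [ 0.4833 -0.0408] pos [ 0.483  -0.0399  0.0978] yaw 111.9 F [-0.8 -1.3 -1. ] j7 0.5
(array([-0.  , -0.  , -0.07]), array([-0.0009, -0.0001,  0.0078]))
```

Call:
play_rows --plan '[0,0,0,-0.0004,0,0.002,0.45,0,0,0,-0.0006,0,0.004,0.45,0,0,0,-0.0006,0,0.006,0.45,0,0,0,-0.0006,0,0.008,0.45,0,0,0,-0.0006,0,0.008,0.45]'

```text
clock: 14.85
position: [0.4832, -0.0404, 0.0896]
ee_rot: [0.56, 0.829, -0.0, -0.0]
ft_force: [0.8, -0.5, -0.9]
grip_width: 0.543
grasp_force: 31.1
```

Call:
play_rows --plan '[0,0,0,0,0,0.004,0.45,0,0,0,0,0,0.008,0.45,0,0,0,0,0,0.012,0.45,0,0,0,0,0,0.015,0.45,0,0,0,0,0,0.017,0.45,0,0,0,0,0,0.018,0.45,0,0,0,0,0,0.018,0.45]'

```text
clock: 15.72
position: [0.4832, -0.0404, 0.0718]
ee_rot: [0.56, 0.829, 0.0, -0.0]
ft_force: [-0.9, -0.4, 1.5]
grip_width: 0.539
grasp_force: 31.3
```

Call:
play_rows --plan '[0,0,0,0,0,0,0.75,0,0,0,0,0,0,0.8,0,0,0,0,0,-0.01,0.8,0,0,0,0,0,-0.05,0.8,0,0,0,0,0,-0.1,0.8,0,0,0,0,0,-0.13,0.9,0,0,0,0,0,-0.13,0.9,0,0,0,0,0,-0.13,0.9]'

```text
clock: 16.73
position: [0.483, -0.0404, 0.2016]
ee_rot: [0.56, 0.829, 0.0, -0.0]
ft_force: [0.3, 0.1, -0.0]
grip_width: 0.907
grasp_force: 0.0
```

Run:
```python
from h import *
o=status.get_obs();m=viewer.camera_model("wrist");I=viewer.camera("wrist")
cv2.imwrite("pics/w6.png",I[:,:,::-1])
p=proj(m,[.468,-.19,.01])[0];print(o['position'],p)
u,v=p.astype(int);x0,y0=u-45,v-40
g=cv2.cvtColor(I,cv2.COLOR_RGB2GRAY)[y0:v+40,x0:u+45]
c=cv2.HoughCircles(cv2.resize(g,None,fx=4,fy=4,interpolation=cv2.INTER_CUBIC),cv2.HOUGH_GRADIENT_ALT,1.5,40,param1=100,param2=.5,minRadius=30,maxRadius=110)
for q in (c[0] if c is not None else []):
    P=plane(m,[(x0+q[0]/4,y0+q[1]/4),(x0+(q[0]+q[2])/4,y0+q[1]/4)],.01);print(q,P[0].round(4),"d",2*np.linalg.norm(P[1]-P[0]))
# stack circle check
p=proj(m,[.4823,-.0392,.068])[0];print("stack px",p)
```

```text
[ 0.48298497 -0.04037987  0.2015797 ] [263.10684524 291.92285634]
[187.5     181.5      89.57358] [ 0.472 -0.195  0.01 ] d 0.05457109148743811
stack px [320.72572378 195.58936363]
```

Run:
```python
from h import *
print(delta([.472,-.195,.0195]))
```

```text
(array([0., 0., 0.]), array([-0.1394, -0.0675,  0.1817]))
```

Call:
play_rows --plan '[0,0,0,-0.05,-0.025,0,0.85,0,0,0,-0.1,-0.05,0,0.85,0,0,0,-0.135,-0.066,0.02,0.85,0,0,0,-0.139,-0.0675,0.07,0.85,0,0,0,-0.139,-0.0675,0.12,0.85,0,0,0,-0.139,-0.0675,0.155,0.85,0,0,0,-0.139,-0.0675,0.172,0.85,0,0,0,-0.139,-0.0675,0.18,0.85,0,0,0,-0.139,-0.0675,0.1815,0.5,0,0,0,-0.139,-0.0675,0.1815,0.5,0,0,0,-0.139,-0.0675,0.1815,0.5,0,0,0,-0.139,-0.0675,0.1815,0.5,0,0,0,-0.139,-0.0675,0.1815,0.5]'

```text
clock: 18.4
position: [0.474, -0.1953, 0.0222]
ee_rot: [0.56, 0.829, 0.001, 0.002]
ft_force: [-2.4, -1.3, 7.9]
grip_width: 0.498
grasp_force: 4.0
```

Run:
```python
from h import *
o=status.get_obs();m=viewer.camera_model("wrist");I=viewer.camera("wrist")
cv2.imwrite("pics/w7.png",I[:,:,::-1])
R=Ro.from_quat(o['ee_rot']);p=proj(m,[*o['position'][:2],.01])[0];print(p,o['grip_width'],o['grasp_force'])
u,v=p.astype(int);x0,y0=u-90,v-90
g=cv2.cvtColor(I,cv2.COLOR_RGB2GRAY)[y0:v+80,x0:u+90]
print(cv2.resize(g,(36,34),interpolation=cv2.INTER_AREA)//10)
```

```text
[321.22422678 255.16774601] 0.4979138256899557 4.049688627583237
[[ 7  7  7 ... 18 18 18]
 [ 8  7  7 ... 18 18 18]
 [10  8  7 ... 18 18 18]
 ...
 [ 1  1  1 ...  1  1  1]
 [ 1  1  1 ...  1  1  1]
 [ 1  1  1 ...  1  1  1]]
```

View pics/w7.png

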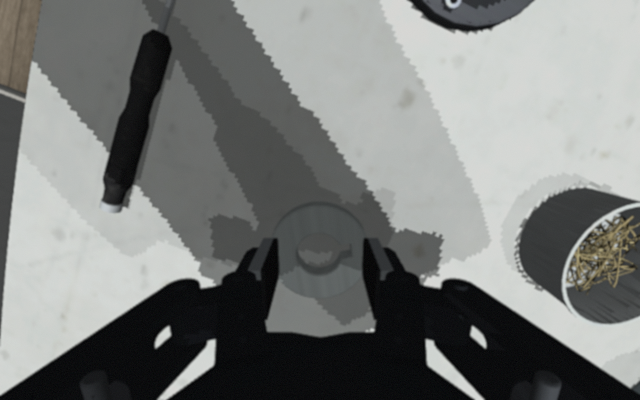

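The thin ring is centred at about (319,250) with its slot toward +x in the image at (350,252). The pads sit on its rim because the tips are higher than I assumed when open. I'll lift slightly, reopen, go lower and regrip.

Call:
play_rows --plan '[0,0,0,0,0,-0.006,0.6,0,0,0,0.003,-0.001,-0.006,0.85,0,0,0,0.003,-0.001,-0.003,0.85,0,0,0,0.003,-0.001,0.003,0.85,0,0,0,0.003,-0.001,0.007,0.85,0,0,0,0.003,-0.001,0.007,0.5,0,0,0,0.003,-0.001,0.007,0.5,0,0,0,0.003,-0.001,0.007,0.5,0,0,0,0.003,-0.001,0.007,0.5]'

```text
clock: 19.58
position: [0.4706, -0.1922, 0.0133]
ee_rot: [0.56, 0.829, 0.0, 0.0]
ft_force: [0.4, -0.5, -0.9]
grip_width: 0.591
grasp_force: 31.2
```

Call:
play_rows --plan '[0,0,0,0,0,-0.03,0.5,0,0,0,0,0,-0.08,0.5,0,0,0,0.01,0.02,-0.13,0.5,0,0,0,0.035,0.06,-0.146,0.5,0,0,0,0.035,0.068,-0.146,0.5,0,0,0,0.035,0.068,-0.146,0.5]'

```text
clock: 20.32
position: [0.5203, -0.1344, 0.1588]
ee_rot: [0.559, 0.829, -0.0, -0.0]
ft_force: [-0.6, 0.4, -0.1]
grip_width: 0.591
grasp_force: 31.6
```

```bash
cat > slot.py <<'E'
from h import *
import pickle
def prof(o,m,I,c,dz,name):
    R=Ro.from_quat(o['ee_rot']);g=cv2.cvtColor(I,cv2.COLOR_RGB2GRAY).astype(np.float32)
    a=np.radians(np.arange(0,360,6))
    print(name,"angle: gray at r=9.5,13,14,15 | 18.5")
    for k in a:
        row=[]
        for r in (.0095,.013,.014,.015,.0185):
            X=R.apply([c[0]+r*np.cos(k),c[1]+r*np.sin(k),dz])+o['position'];u=proj(m,X)
            row.append(int(cv2.remap(g,u[:,:1].astype(np.float32),u[:,1:].astype(np.float32),cv2.INTER_LINEAR)[0,0]))
        print(int(round(np.degrees(k))),*row,end="; ")
    print()
E
python3 - <<'E'
from slot import *
prof(*pickle.load(open("w5.pkl","rb")),(.0018,-.0003),.0045,"medium")
o=status.get_obs();m=viewer.camera_model("wrist");I=viewer.camera("wrist");pickle.dump((o,m,I),open("w8.pkl","wb"))
print(o['position'],o['ft_force'],o['joint_pos'][6])
# outer edge extremes in tool plane dz=.0033: bright/dark along tool x and y lines
R=Ro.from_quat(o['ee_rot']);g=cv2.cvtColor(I,cv2.COLOR_RGB2GRAY)
for ax in (0,1):
    s=np.arange(-.036,.0361,.0015);X=np.zeros((len(s),3));X[:,ax]=s;X[:,2]=.0033
    u=proj(m,R.apply(X)+o['position']).round().astype(int);print("xy"[ax],[(round(a*1000,1),int(g[v,w])) for a,(w,v) in zip(s,u)])
prof(o,m,I,(.0,.0),.0033,"thin")
E
```

```text
medium angle: gray at r=9.5,13,14,15 | 18.5
0 105 63 66 64 64; 6 104 64 64 64 65; 12 106 65 64 65 65; 18 105 65 64 64 65; 24 105 67 66 65 64; 30 104 66 65 66 65; 36 105 65 66 67 66; 42 105 65 64 64 65; 48 105 65 65 66 64; 54 104 65 65 66 65; 60 105 64 64 64 64; 66 104 64 64 63 63; 72 103 64 65 65 64; 78 96 66 65 65 65; 84 83 65 66 65 65; 90 59 65 64 65 65; 96 47 64 65 64 63; 102 46 65 64 64 62; 108 47 65 64 62 65; 114 56 64 63 64 67; 120 96 63 67 79 82; 126 154 72 75 80 82; 132 180 77 82 82 82; 138 178 53 59 65 82; 144 176 48 48 49 82; 150 172 48 50 49 82; 156 141 48 48 48 82; 162 64 47 48 49 83; 168 49 54 62 72 81; 174 50 75 80 80 81; 180 50 78 78 80 81; 186 50 76 79 78 81; 192 51 78 80 79 81; 198 51 78 80 79 79; 204 51 77 82 81 79; 210 49 78 80 81 79; 216 50 80 82 82 80; 222 49 76 82 81 81; 228 49 71 75 70 77; 234 51 63 65 64 64; 240 50 63 64 65 65; 246 50 64 66 65 66; 252 49 65 66 66 66; 258 50 64 65 65 66; 264 57 64 65 65 65; 270 76 67 66 67 66; 276 92 66 67 67 64; 282 102 66 65 64 65; 288 104 63 64 63 65; 294 105 64 64 63 65; 300 104 63 64 65 64; 306 105 64 65 66 64; 312 105 62 
[... 3227 characters left out ...]
6 170 50 56 69 83; 162 171 52 54 64 82; 168 173 52 54 63 82; 174 172 51 52 62 84; 180 172 50 51 59 83; 186 173 48 50 58 80; 192 176 49 50 57 79; 198 180 51 50 58 80; 204 179 51 51 60 83; 210 180 50 51 64 82; 216 180 49 53 69 80; 222 180 49 55 72 78; 228 180 50 58 69 82; 234 180 50 56 61 66; 240 181 50 58 64 65; 246 181 49 60 64 65; 252 180 53 64 64 65; 258 173 58 63 64 65; 264 154 61 63 64 66; 270 119 62 63 64 66; 276 103 63 63 64 65; 282 103 64 63 63 65; 288 102 65 63 63 65; 294 97 66 64 63 65; 300 88 66 67 65 64; 306 82 65 65 66 64; 312 74 63 64 65 65; 318 68 63 62 64 65; 324 65 63 64 63 63; 330 64 64 63 64 64; 336 66 65 64 64 64; 342 67 67 66 66 65; 348 65 67 67 66 67; 354 65 65 65 65 65;
```

Run:
```python
from slot import *
prof(*pickle.load(open("w8.pkl","rb")),(-.0033,-.0005),.0033,"thin")
print(over(.135,39,(-.0033,-.0005)))
```

```text
thin angle: gray at r=9.5,13,14,15 | 18.5
0 105 64 65 65 64; 6 105 64 64 66 66; 12 105 65 66 65 65; 18 104 66 66 65 65; 24 103 65 65 65 65; 30 104 65 66 65 63; 36 104 65 64 64 64; 42 105 64 64 63 65; 48 104 63 64 63 64; 54 127 62 64 64 64; 60 172 61 63 65 65; 66 180 106 89 68 64; 72 180 179 180 174 64; 78 180 160 169 163 64; 84 177 56 54 51 65; 90 163 50 49 47 64; 96 139 49 50 52 72; 102 108 61 70 77 81; 108 75 78 80 81 82; 114 57 80 79 80 82; 120 49 80 81 80 82; 126 47 81 82 80 82; 132 48 80 83 82 80; 138 49 79 82 82 81; 144 50 79 83 83 82; 150 51 78 83 82 83; 156 52 76 82 83 83; 162 52 77 82 81 82; 168 51 78 83 83 82; 174 51 79 85 85 84; 180 49 77 83 82 81; 186 49 75 81 79 80; 192 50 73 79 79 79; 198 51 75 79 80 82; 204 51 75 80 81 83; 210 51 76 82 83 80; 216 49 79 83 82 78; 222 47 79 82 80 81; 228 48 79 79 78 82; 234 50 76 79 80 81; 240 52 68 78 78 71; 246 69 62 66 66 65; 252 91 62 63 65 66; 258 123 62 65 64 66; 264 162 64 65 65 65; 270 175 62 64 66 66; 276 180 63 63 65 65; 282 173 62 62 65 66; 288 138 63 64 64 65; 294 102 64 64 65 65; 300 103 66 65 63 65; 306 103 66 66 64 65; 312 102 65 65 66 63; 318 103 64 64 65 66; 324 103 63 63 63 65; 330 104 63 63 64 63; 336 104 64 64 64 64; 342 105 65 65 65 64; 348 106 67 67 67 66; 354 106 66 67 68 67; 
tgt [ 0.4852 -0.0375] pos [ 0.5196 -0.1352  0.1586] yaw 111.9 F [-0.6  0.3 -0.4] j7 0.73
(array([-8.000e-02,  6.000e-02,  7.288e+01]), array([0.1035, 0.0044, 0.0236]))
```

Call:
play_rows --plan '[0,0,10,0.03,0.002,0,0.5,0,0,20,0.06,0.003,0,0.5,0,0,30,0.09,0.004,0,0.5,0,0,40,0.104,0.0044,0.005,0.5,0,0,50,0.104,0.0044,0.012,0.5,0,0,60,0.104,0.0044,0.018,0.5,0,0,67,0.104,0.0044,0.0236,0.5,0,0,67,0.104,0.0044,0.0236,0.5,0,0,67,0.104,0.0044,0.0236,0.5]'

```text
clock: 21.5
position: [0.4854, -0.0369, 0.1356]
ee_rot: [0.924, 0.383, -0.0, -0.0]
ft_force: [-0.1, -0.3, -1.0]
grip_width: 0.59
grasp_force: 31.6
```

Run:
```python
from h import *
print(over(.0925,45,(-.0033,-.0005)))
```

```text
tgt [ 0.485  -0.0372] pos [ 0.4854 -0.0369  0.1356] yaw 45.0 F [-0.1 -0.3 -1. ] j7 -0.66
(array([-0.01,  0.02,  0.02]), array([-0.0005, -0.0001,  0.0431]))
```

Call:
play_rows --plan '[0,0,0,-0.0005,0,0.01,0.5,0,0,0,-0.0005,0,0.02,0.5,0,0,0,-0.0005,0,0.03,0.5,0,0,0,-0.0005,0,0.036,0.5,0,0,0,-0.0005,0,0.039,0.5,0,0,0,-0.0005,0,0.042,0.5,0,0,0,-0.0005,0,0.0435,0.5,0,0,0,-0.0005,0,0.0435,0.5]'

```text
clock: 22.5
position: [0.4854, -0.0365, 0.0922]
ee_rot: [0.924, 0.382, 0.0, -0.0]
ft_force: [-0.7, 0.2, 0.1]
grip_width: 0.586
grasp_force: 31.6
```

Run:
```python
from h import *
print(over(.0803,45,(-.0033,-.0005)))
```

```text
tgt [ 0.485  -0.0372] pos [ 0.4854 -0.0365  0.0922] yaw 44.9 F [-0.7  0.2  0.1] j7 -0.59
(array([-0.  , -0.01, -0.07]), array([-0.0008,  0.0002,  0.0119]))
```

No contact yet, and the bottom is about 3 mm below the key's top. Continuing slowly.

Call:
play_rows --plan '[0,0,0,-0.0004,0,0.002,0.5,0,0,0,-0.0004,0,0.004,0.5,0,0,0,-0.0004,0,0.005,0.5,0,0,0,-0.0004,0,0.005,0.5]'

```text
clock: 23.0
position: [0.4851, -0.0368, 0.0871]
ee_rot: [0.924, 0.382, -0.0, -0.0]
ft_force: [-0.2, -0.5, -0.3]
grip_width: 0.59
grasp_force: 31.6
```

Call:
play_rows --plan '[0,0,0,0,0,0.002,0.5,0,0,0,0,0,0.004,0.5,0,0,0,0,0,0.0055,0.5,0,0,0,0,0,0.0062,0.5,0,0,0,0,0,0.0062,0.5]'

```text
clock: 23.62
position: [0.4851, -0.0368, 0.081]
ee_rot: [0.924, 0.382, -0.0, -0.0]
ft_force: [-0.8, 0.2, 1.2]
grip_width: 0.585
grasp_force: 31.7
```

Call:
play_rows --plan '[0,0,0,0,0,0,0.75,0,0,0,0,0,0,0.85,0,0,0,0,0,-0.005,0.85,0,0,0,0,0,-0.02,0.85,0,0,0,0,0,-0.06,0.85,0,0,0,0,0,-0.1,0.85,0,0,0,0,0,-0.12,0.85,0,0,0,0,0,-0.12,0.85,0,0,0,0,0,-0.12,0.85]'

```text
clock: 24.75
position: [0.4848, -0.0368, 0.2007]
ee_rot: [0.924, 0.382, -0.0, -0.0]
ft_force: [-0.8, 0.3, -0.7]
grip_width: 0.851
grasp_force: 0.0
```

Run:
```python
from h import *
o=status.get_obs();m=viewer.camera_model("wrist");I=viewer.camera("wrist")
print(o['clock'],o['position'],o['ft_force'],o['grip_width'])
g=cv2.cvtColor(I,cv2.COLOR_RGB2GRAY)
a=np.radians(np.arange(0,360,10))
for r in (.021,.0245,.029):
    u=proj(m,np.c_[AX[0]+r*np.cos(a),AX[1]+r*np.sin(a),np.full(36,.078)]).round().astype(int)
    print(r,[int(g[v,w]) for w,v in u])
u,v=proj(m,[*AX,.078])[0].astype(int);x0,y0=u-60,v-60
c=cv2.HoughCircles(cv2.resize(g[y0:v+60,x0:u+60],None,fx=4,fy=4,interpolation=cv2.INTER_CUBIC),cv2.HOUGH_GRADIENT_ALT,1.5,20,param1=60,param2=.4,minRadius=70,maxRadius=200)
for q in (c[0] if c is not None else []):
    P=plane(m,[(x0+q[0]/4,y0+q[1]/4),(x0+(q[0]+q[2])/4,y0+q[1]/4)],.078);print(q,P[0].round(4),"d",2*np.linalg.norm(P[1]-P[0]))
```

```text
24.75 [ 0.4848048  -0.0367711   0.20068117] [-0.82536465  0.337943   -0.67115312] 0.8507298393724372
0.021 [77, 78, 76, 77, 78, 78, 78, 76, 78, 75, 75, 75, 78, 76, 77, 76, 77, 70, 62, 60, 60, 62, 82, 97, 91, 93, 91, 94, 108, 109, 107, 75, 75, 76, 77, 77]
0.0245 [63, 59, 67, 62, 62, 64, 66, 68, 71, 70, 74, 70, 74, 77, 78, 78, 77, 60, 63, 61, 60, 72, 90, 95, 92, 91, 87, 88, 95, 103, 99, 80, 76, 68, 61, 65]
0.029 [32, 30, 29, 25, 24, 24, 25, 24, 21, 21, 20, 35, 57, 58, 59, 59, 60, 86, 84, 87, 85, 83, 96, 96, 97, 98, 97, 97, 99, 97, 98, 98, 99, 98, 55, 43]
[243.      171.      123.43349] [ 0.494  -0.0283  0.078 ] d 0.05282273370119419
```

Run:
```python
from h import *
o=status.get_obs();m=viewer.camera_model("wrist");I=viewer.camera("wrist")
u,v=proj(m,[*AX,.078])[0].astype(int)
print("hough blob at foot level:",plane(m,[(u-60+243/4,v-60+171/4)],.01))
g=cv2.GaussianBlur(cv2.cvtColor(I,cv2.COLOR_RGB2GRAY),(3,3),0).astype(np.float32)
r=np.arange(.021,.032,.00025)
for z in (.078,.088):
    pts=[]
    for a in np.radians(np.arange(0,360,5)):
        p=proj(m,np.c_[AX[0]+r*np.cos(a),AX[1]+r*np.sin(a),np.full(len(r),z)]).astype(np.float32)
        q=cv2.remap(g,p[:,:1],p[:,1:],cv2.INTER_LINEAR)[:,0];d=np.abs(np.gradient(q));k=d.argmax()
        if d[k]>1.5: pts.append([np.degrees(a),r[k]*1000,AX[0]+r[k]*np.cos(a),AX[1]+r[k]*np.sin(a)])
    pts=np.array(pts);print(z,[(int(a),b) for a,b in pts[:,:2].round(1)])
    P=pts[:,2:];
    for _ in range(4):
        s=np.linalg.lstsq(np.c_[2*P,np.ones(len(P))],(P**2).sum(1),rcond=None)[0];R=np.sqrt(s[2]+s[:2]@s[:2]);e=abs(np.hypot(*(P-s[:2]).T)-R);P=P[e<=np.percentile(e,85)]
    print("centre",s[:2],"diam",2*R)
```

```text
hough blob at foot level: [[ 0.48383211 -0.03873404  0.01      ]]
0.078 [(0, np.float64(25.0)), (5, np.float64(25.0)), (10, np.float64(25.5)), (15, np.float64(25.3)), (20, np.float64(25.5)), (25, np.float64(25.5)), (30, np.float64(27.0)), (35, np.float64(27.3)), (40, np.float64(27.5)), (45, np.float64(24.8)), (50, np.float64(27.5)), (55, np.float64(25.0)), (60, np.float64(26.5)), (65, np.float64(26.5)), (70, np.float64(26.3)), (75, np.float64(25.8)), (80, np.float64(31.8)), (85, np.float64(25.8)), (90, np.float64(26.0)), (95, np.float64(26.3)), (100, np.float64(26.3)), (105, np.float64(26.3)), (110, np.float64(26.3)), (115, np.float64(26.3)), (120, np.float64(25.8)), (125, np.float64(26.0)), (130, np.float64(25.8)), (135, np.float64(25.8)), (140, np.float64(25.8)), (145, np.float64(26.3)), (150, np.float64(26.0)), (155, np.float64(25.8)), (165, np.float64(27.5)), (170, np.float64(26.8)), (175, np.float64(27.0)), (180, np.float64(27.5)), (185, np.float64(27.3)), (190, np.float64(27.5)), (195, np.float64(27.0)), (200, np.float64(27.0)), (205, np.float64(27.5)), (215, np.float64(22.3)),
[... 976 characters left out ...]
p.float64(25.5)), (125, np.float64(25.0)), (130, np.float64(24.8)), (135, np.float64(24.8)), (140, np.float64(24.0)), (145, np.float64(24.3)), (150, np.float64(24.8)), (160, np.float64(24.3)), (165, np.float64(24.5)), (170, np.float64(24.3)), (175, np.float64(24.3)), (180, np.float64(24.3)), (185, np.float64(24.3)), (190, np.float64(23.8)), (195, np.float64(23.5)), (200, np.float64(23.5)), (210, np.float64(21.0)), (290, np.float64(22.0)), (320, np.float64(24.5)), (325, np.float64(24.8)), (330, np.float64(25.3)), (335, np.float64(26.8)), (340, np.float64(28.5)), (345, np.float64(29.8)), (350, np.float64(31.3)), (355, np.float64(25.3))]
centre [ 0.48373709 -0.0378208 ] diam 0.05064236413830605
```

The thin ring's top edge fits a 52.2 mm circle at the seated height, centred within 1 mm of the axis, so the stack is seated.

```bash
python3 -c "
from workcell import manip;print(manip.hand_in())"
```

```text
the job is handed in; nothing more can be done
None
```

All three spacers are threaded on the arbor, keyed and seated thick–medium–thin; the job was handed in at about 25 s, and the hand-in returned no verdict.

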